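Lay up two supper kits in bay trays

ROBOT

A 7-joint arm with a two-finger parallel gripper is mounted at the origin on a cart in front of the work surface, level with it; the furniture and walls round the work are solid. World frame = base frame: x ahead of the robot, y to its left, z up, the work surface at z = 0. Lengths are in mm, angles in rad, forces in N, time in s.
With the tool pointing down it reaches from about 425 to 875 mm from the base axis. Payload 8.4 kg.
Tool frame: the origin (TCP) lies at the centre of the arm's flange, where the gripper is bolted on; the fingertips stand 173 mm ahead of it and the grasp point (between the pads) lies 155 mm ahead of it (env.nose_length is the distance from the TCP to the fingertips, in mm); z points along the fingers, y is the line along which they close (so a half turn about z gives the same grasp; the last joint's range is limited). The gripper opens to 85 mm and grips with 20 to 120 N. Pads are 22 mm wide; open, the fingers measure 114 mm over their backs; the gripper's body (76 mm by 85 mm) begins 54 mm behind the grasp point. The pads swing forward as they close: fully open they stand 13 mm farther back than shut.
Start: joints at [1.221, 0.333, 0.04, 1.465, -0.013, 1.343, -0.059], TCP at [161.296, -629.648, 404.708] pointing down, gripper open.
Joint ranges: [-2.58, 2.58], [-0.38, 2.09], [-1.3, 1.39], [0.25, 2.4], [-1.5, 4.64], [0.08, 2.09], [-2.65, 2.65]. Speed limits (rad/s): [2.22, 2.22, 2.79, 2.79, 3.14, 3.14, 3.14].

INTERFACE

Orientations are given as a rotation vector (axis times angle).
In Python, from station import env, read_camera, recognise, regions_of, spot_point gives the robot as it stands.
- The arm moves only by the tool arm_command, never from a script. Its argument "steps" is a list of rows, each an object with "offset": the shift along the world's x, y, z in cm, a list of three; "delta_rot": the turn, a rotation vector about the world's x, y, z in degrees, a list of three; "grip": the closure, from 0 (fully open) to 1 (shut). In form: [{"offset": [dx, dy, dz], "delta_rot": [wx, wy, wz], "grip": grip}, ...]. A call has 1 to 12 rows; each row shifts and turns the commanded pose from where the row before left it; what a row does not reach is not made up. A row lasts 1/12 s, in which the tool goes at most 41.7 mm and 7.16 degrees, less where a joint would pass 70% of its speed; a pose out of reach is approached as far as the arm can. A call is refused whole if a number of a shift passes 4.17 or a number of a turn 7.16, either way. A call with a gripper value outside its range is refused whole. The fingers move at their own pace and stop on an object; the grip force is fixed at half the most. Time passes only in rows, so rows that do not move let the fingers close. It gives the time, the measured TCP pose, the force, the opening and the grip force at its end, in the units of the state.
- env.observe(): the state, without advancing time (a new reading comes with each control period).
- read_camera(name): name is "scene" or "side" or "wrist"; returns a dict with "img" (384x512x3 uint8, red, green, blue), "z_map" (384x512 float32, mm along the optical axis (not along the pixel's ray), 0 where there is no reading), "mtx" (3x3 intrinsics, pixels), "rvec" (rotation vector, rad) and "tvec" (3), from world to camera coordinates, as OpenCV has them. Camera axes: x right, y down, z forward; pixel columns grow to the right and rows downward; lengths in mm; the calibration is good to about 2 mm. A picture is of the moment at which its call begins.
- env.job_done(): hands the job in; it is judged then, once.
Trained networks look in a picture, given as the dict that the camera call returned (one of the last four; its "shot" number tells which), for a name from the list of things; names that differ only in an ending like _2 or _b are one class to them, and where a whole thing is asked for, a point or a joint stands for the part that bears it (a point fixed in the world has none). Each returns a list of dicts, best first, with "p" (0 to 1); they miss things now and then, are a little off and sometimes report something else, mostly with a low value. They report only what shows in the picture. A call takes as long as a camera call. They do not tell look-alikes from the thing itself.
- recognise(picture, thing): "bbox" ([left, top, right, bottom] in pixels, round what is visible of it).
- regions_of(picture, thing): "pixels" (384x512 bool, what is visible of it) and "bbox" ([left, top, right, bottom] in pixels, round what is visible of it).
- spot_point(picture, thing): "centre" ([column, row] in pixels: a listed point, or the origin of a listed thing).
The state is a dict: "clock": time; "joint_pos": joint angles; "joint_vel": joint speeds; "joint_efforts": joint torques, N m; "ee_pos": TCP position; "ee_rot": TCP orientation; "contact_force": force on the tool from outside, world axes, zero at the start; "torque": the same for the moment, N m; "width": opening from 0.0 (shut) to 1.0 (fully open); "gripper_force": force on a finger pad.
Only numpy, scipy, OpenCV 4.12 (cv2) and the standard library are available. Lean on these libraries where they do the work, as an engineer would, in place of code of your own. Each camera call takes 0.05 s, during which the arm holds its last target. There are 200 camera calls.

TASK

Make up two supper kits from the stock on the worktop. First complete the tomato kit in the green tray: the tomato tin in its bare bay, the herb jar with the dark cap in its cork-lined bay. Then complete the fish kit in the blue tray, where the tea light already stands and stays in its black bay: the flat fish tin in the long bare bay, the salt shaker in the cork-lined bay; everything stands upright and flat on the floor of its own bay, nothing gets knocked over, and the kitchen timer stays where it is.

Things in the scene. Friction and masses are not known exactly. Their poses are not given: they have to be found in the camera images.
- tomato_can: Upright round food tin, red and cream label, gold lid; 57 mm in diameter, 72 mm high, about 0.18 kg. Origin at the centre of its underside, z up its axis. Stands on the worktop (z = 0) in the stock. Wall cabinets hang above the back of the stock, 0.5 m over the worktop: lift no farther than needed and carry round near the robot.
- herb_jar: Slim upright glass herb jar with a dark brown-black cap and a dark label; 41 mm in diameter, 105 mm high, about 0.11 kg. Origin at the centre of its underside, z up its axis. Stands in the stock.
- fish_tub: Flat rounded-rectangular fish tin, turquoise top; 63 mm wide (its x axis), 105 mm long (its y), 26 mm high, about 0.15 kg; solid part about 60 x 100 mm. Origin at the centre of its underside, z up. Lies in the stock, long axis roughly away from the robot. In its bay, fingers open across its width come close to a shaker already in: put it in first, fingertips above the rim.
- salt: Upright salt shaker, clear glass with white salt and a grey domed cap; 44 mm in diameter up to 74 mm, with a cap of 34 mm diameter above, 90 mm high in all, about 0.10 kg. Origin at the centre of its underside, z up its axis. Stands in the stock.
- tea_light: Tea light in a silver cup, 38 mm in diameter, 15 mm high, 0.02 kg, already standing in the black rubber-lined bay of the blue tray: leave it there. Origin at the centre of its underside, z up.
- timer: Round kitchen timer, green base and white top with a ridge; 64 mm in diameter, 50 mm high, 0.12 kg. It stands behind the stock and belongs to no kit: leave it where it is. Origin at the centre of its underside, z up.
- tomato_tray: Low green tray, fixed, 152 mm (x) by 86 mm (y); rim (4 mm thick) and rib (3 mm) 18 mm high. Origin at the centre of its underside at worktop level, z up; x points away from the robot, turned 0.24 to 0.54 rad to its left. Bare bay (tomato tin): 79 x 78 mm, centre x +32.5, y 0 mm, floor z 10 mm. Cork-lined tan bay (herb jar): 62 x 78 mm, centre x -41, y 0 mm, floor z 12 mm.
- fish_tray: Low blue tray, fixed, 160 mm (x) by 134 mm (y); rim (4 mm thick), ribs (3 mm) 18 mm high. Origin at the centre of its underside, z up; x away from the robot, 0.24 to 0.54 rad to its left. Bay centres: long bare bay (fish tin) 84 x 126 mm at x +34, y 0, floor z 10; cork-lined tan bay (salt) 65 x 62 mm at x -43.5, y +32, floor z 12; black bay (tea light) 65 x 62 mm at x -43.5, y -32, floor z 12 mm.
Mind the look-alikes: they are no part of the job. Leave any pink or turquoise look-alike of the herb_jar alone.

How it is judged (in metres and radians):
On the way, in this order (a step that is already met when the one before it is completed fails the run):
1. the tomato kit is complete: tomato tin and herb jar stand released in their bays of the green tray (x of tomato_can in the frame of tomato_tray between 0.0205 and 0.0445 m and y of tomato_can in the frame of tomato_tray between -0.012 and 0.012 m and z of tomato_can in the frame of tomato_tray between 0.006 and 0.014 m and angle between each of tomato_can, herb_jar's own z axis and vertical below 0.12 rad and linear speed of each of tomato_can, herb_jar below 0.02 m/s and contact force between each of tomato_can, herb_jar and the fingers below 0.05 N and x of herb_jar in the frame of tomato_tray between -0.053 and -0.029 m and y of herb_jar in the frame of tomato_tray between -0.02 and 0.02 m and z of herb_jar in the frame of tomato_tray between 0.008 and 0.016 m), for 0.2 s.
2. then the fish kit is complete: fish tin and salt shaker stand released in their bays of the blue tray, the tea light still in its own (x of fish_tub in the frame of fish_tray between 0.02 and 0.048 m and y of fish_tub in the frame of fish_tray between -0.014 and 0.014 m and z of fish_tub in the frame of fish_tray between 0.006 and 0.014 m and angle between each of fish_tub, salt, tea_light's own z axis and vertical below 0.12 rad and linear speed of each of fish_tub, salt, tea_light below 0.02 m/s and contact force between each of fish_tub, salt, tea_light and the fingers below 0.05 N and x of salt in the frame of fish_tray between -0.056 and -0.031 m and y of salt in the frame of fish_tray between 0.02075 and 0.04375 m and z of salt in the frame of fish_tray between 0.008 and 0.016 m and x of tea_light in the frame of fish_tray between -0.0595 and -0.0275 m and y of tea_light in the frame of fish_tray between -0.04725 and -0.01725 m and z of tea_light in the frame of fish_tray between 0.008 and 0.016 m), for 0.2 s.
At the end, for the whole second after the job is handed in: The tins, herb jar, salt and tea light released, at rest, upright within 0.12 rad, underside within 4 mm of their bay's floor; off its centre (tray x, y) at most: tomato tin 12, 12 mm; herb jar 12, 20; fish tin 14, 14; salt 12.5, 11.5; tea light 16, 15 (all of step 1 and all of step 2); the robot touches nothing.
It fails at once if a thing of the kits is knocked over (tilted by more than 0.7 rad) (angle between any of tomato_can, herb_jar, fish_tub, salt's own z axis and vertical above 0.7 rad).
It fails at once if the kitchen timer is moved by more than 30 mm or tipped over (distance of timer from where it was at the start of the episode above 0.03 m or angle between timer's own z axis and vertical above 0.7 rad).
It also fails if it takes over 91 s, if anything falls off the work surface, if the arm or the gripper's body presses on something with over 40 N, if the wrist force passes 120 N, or if a joint passes its speed limit or range.

## Working session

There is one attempt and no reset: what is moved stays moved. The work goes in short steps, Python scripts to look and compute and a tool call to move; the robot and the scene stay as the last step left them, time stands still between calls to the robot, and variables do not carry over. Pictures are saved under pics/ and viewed, at most 14 in all, crops included, and the job is handed in when it is done.

Besides the shell and the picture viewer there is one more tool, called after "Call:" by a JSON object that holds its "name" and its "arguments". arm_command: Moves the arm, as the interface text tells. Its arguments: {"type":"object","properties":{"steps":{"type":"array","items":{"type":"object","properties":{"offset":{"type":"array","items":{"type":"number"}},"delta_rot":{"type":"array","items":{"type":"number"}},"grip":{"type":"number"}}}}},"required":["steps"]}

```bash
mkdir -p pics; ls
cat > h.py <<'E'
import numpy as np,cv2
from station import env, read_camera, recognise, regions_of, spot_point
def world(c,mask=None):
    z=c['z_map'];v,u=np.nonzero((z>0)&(mask if mask is not None else True))
    d=z[v,u];K=c['mtx'];R=cv2.Rodrigues(np.array(c['rvec'],float))[0]
    P=np.c_[(u-K[0,2])*d/K[0,0],(v-K[1,2])*d/K[1,1],d]
    return (P-np.array(c['tvec']).ravel())@R,u,v
def save(c,n,box=None,s=1):
    im=c['img'][:,:,::-1]
    if box: im=im[box[1]:box[3],box[0]:box[2]]
    cv2.imwrite('pics/'+n,cv2.resize(im,None,fx=s,fy=s,interpolation=cv2.INTER_CUBIC))
E
python3 - <<'E'
from h import *
s=env.observe();print({k:np.round(v,3).tolist() for k,v in s.items()})
cs={}
for n in ['scene','side','wrist']:
    c=read_camera(n);cs[n]=c
    R=cv2.Rodrigues(np.array(c['rvec'],float))[0];print(n,np.round(-R.T@np.array(c['tvec']).ravel()))
    for t in 'tomato_can herb_jar fish_tub salt tea_light timer tomato_tray fish_tray'.split():
        for r in regions_of(c,t):
            if r['p']<.3: continue
            P,_,_=world(c,r['pixels']); 
            if len(P): 
                top=P[P[:,2]>np.percentile(P[:,2],95)-8]
                print(n,t,round(r['p'],2),np.round(r['bbox']).tolist(),'top mid',np.round((np.percentile(top,2,0)+np.percentile(top,98,0))/2).tolist(),'size',np.round(np.ptp(top[:,:2],0)).tolist())
im=np.vstack([np.hstack([cs['scene']['img'],cs['side']['img']])])[:,:,::-1]
cv2.imwrite('pics/a.png',cv2.resize(im,(800,300)))
save(cs['scene'],'s.png',s=1.5);save(cs['wrist'],'w.png',s=1.5)
E
```

```text
pics
{'clock': 0.0, 'joint_pos': [1.221, 0.334, 0.04, 1.466, -0.013, 1.343, -0.058], 'joint_vel': [-0.002, -0.001, -0.0, 0.001, 0.0, 0.001, 0.0], 'joint_efforts': [-0.001, -65.855, 1.365, -40.557, 0.017, 0.013, -0.0], 'ee_pos': [161.259, -629.501, 403.836], 'ee_rot': [-3.115, -0.393, 0.0], 'contact_force': [0.943, -0.302, 0.233], 'torque': [-0.016, -0.073, -0.008], 'gripper_force': 0.0, 'width': 1.001}
scene [-314. -880. 1119.]
scene tomato_can 0.9 [268.0, 216.0, 286.0, 247.0] top mid [388.0, -231.0, 68.0] size [57.0, 57.0]
scene herb_jar 0.74 [316.0, 252.0, 326.0, 283.0] top mid [264.0, -507.0, 265.0] size [272.0, 194.0]
scene herb_jar 0.66 [245.0, 177.0, 259.0, 205.0] top mid [391.0, -98.0, 167.0] size [381.0, 432.0]
scene herb_jar 0.54 [225.0, 191.0, 238.0, 222.0] top mid [342.0, -65.0, 104.0] size [40.0, 41.0]
scene fish_tub 0.88 [270.0, 248.0, 291.0, 276.0] top mid [335.0, -311.0, 22.0] size [100.0, 105.0]
scene fish_tub 0.33 [223.0, 174.0, 229.0, 186.0] top mid [441.0, 73.0, 24.0] size [42.0, 43.0]
scene salt 0.78 [262.0, 196.0, 275.0, 218.0] top mid [431.0, -141.0, 84.0] size 
[... 807 characters left out ...]
7.0]
side fish_tub 0.8 [303.0, 146.0, 331.0, 168.0] top mid [329.0, -305.0, 22.0] size [82.0, 108.0]
side salt 0.53 [266.0, 154.0, 282.0, 184.0] top mid [434.0, -127.0, 85.0] size [30.0, 28.0]
side tea_light 0.7 [246.0, 205.0, 258.0, 226.0] top mid [442.0, 78.0, 24.0] size [38.0, 39.0]
side timer 0.89 [217.0, 165.0, 236.0, 186.0] top mid [572.0, -92.0, 46.0] size [31.0, 24.0]
side tomato_tray 0.96 [190.0, 259.0, 280.0, 318.0] top mid [399.0, 311.0, 15.0] size [168.0, 160.0]
side fish_tray 0.65 [198.0, 205.0, 284.0, 259.0] top mid [450.0, 139.0, 15.0] size [207.0, 202.0]
side fish_tray 0.37 [303.0, 144.0, 326.0, 168.0] top mid [329.0, -306.0, 22.0] size [82.0, 298.0]
wrist [ 227. -613.  374.]
```

View pics/s.png

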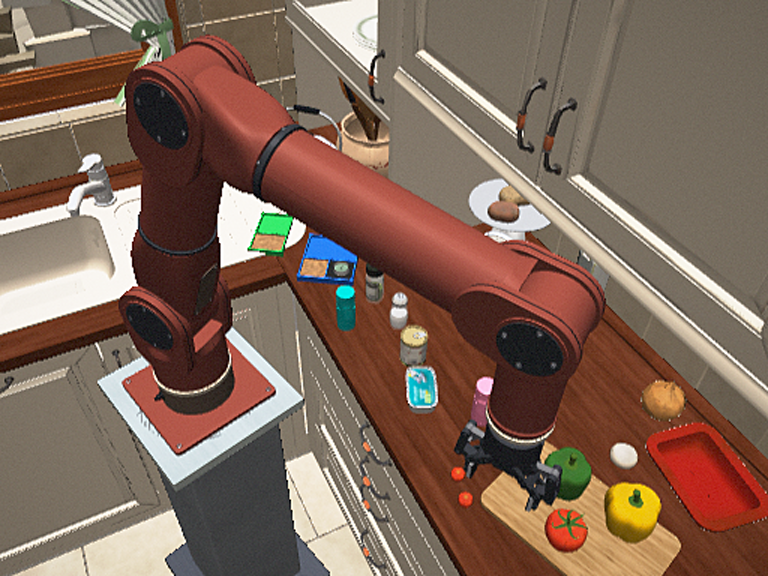

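Run:
```python
from h import *
c=read_camera('side');save(c,'side_c.png',(180,100,340,330),2.6)
```

```text
(no output)
```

View pics/side_c.png

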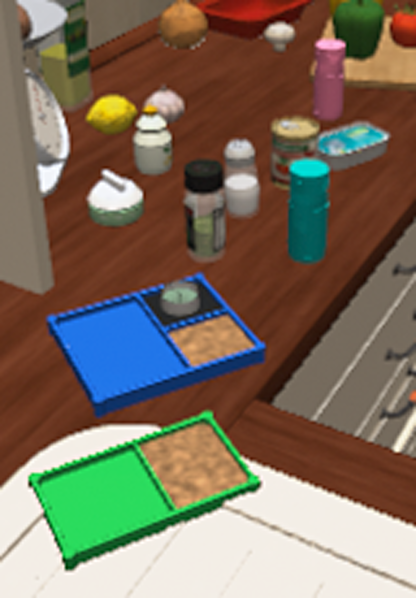

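Three herb-jar candidates show in the scene picture (1.5x scale). The turquoise one is at (345,308) and the pink one at (484,403), both look-alikes. The clear glass one with a dark cap and dark label is at (375,282). In the enlarged side crop it is the black-capped jar at (204,210), world about (448,-32), and it fits the description. Next I check the cabinet clearance and move above the stock for wrist views.

Run:
```python
from h import *
c=read_camera('scene');P,u,v=world(c)
for lo,hi in [(60,200),(200,420),(440,600),(600,900)]:
  for y0 in range(-500,501,100):
    m=(P[:,2]>lo)&(P[:,2]<hi)&(P[:,1]>y0)&(P[:,1]<y0+100)&(P[:,0]>300)&(P[:,0]<1500)&(u>250)
    x=P[m,0]; print(lo,y0,m.sum(),np.round(np.percentile(x,[1,5,50])) if m.sum() else '')
c=read_camera('side');P,u,v=world(c)
for lo,hi in [(200,440),(440,600),(600,900)]:
    m=(P[:,2]>lo)&(P[:,2]<hi)&(u<220)&(P[:,0]>300)
    print(lo,m.sum(),np.round(np.percentile(P[m],[1,50,99],axis=0)) if m.sum() else '')
c=read_camera('wrist');R=cv2.Rodrigues(np.array(c['rvec'],float))[0];print(np.round(R,2),c['mtx'])
```

```text
60 -500 535 [360. 362. 756.]
60 -400 95 [723. 726. 732.]
60 -300 665 [363. 370. 736.]
60 -200 688 [419. 424. 710.]
60 -100 507 [441. 448. 794.]
60 0 868 [622. 645. 736.]
60 100 0 
60 200 174 [730. 735. 751.]
60 300 31 [779. 782. 790.]
60 400 53 [873. 875. 885.]
60 500 0 
200 -500 0 
200 -400 0 
200 -300 9 [708. 708. 720.]
200 -200 291 [686. 691. 722.]
200 -100 26 [727. 744. 806.]
200 0 2233 [584. 587. 645.]
200 100 119 [583. 591. 601.]
200 200 0 
200 300 10 [777. 786. 823.]
200 400 6 [843. 843. 857.]
200 500 9 [934. 939. 973.]
440 -500 1785 [425. 433. 448.]
440 -400 1388 [442. 458. 472.]
440 -300 1257 [485. 489. 504.]
440 -200 1064 [512. 516. 531.]
440 -100 928 [540. 543. 558.]
440 0 812 [566. 570. 587.]
440 100 308 [584. 593. 602.]
440 200 0 
440 300 0 
440 400 0 
440 500 0 
600 -500 4061 [422. 440. 451.]
600 -400 2651 [439. 461. 471.]
600 -300 1594 [493. 495. 505.]
600 -200 949 [519. 521. 532.]
600 -100 527 [546. 548. 559.]
600 0 193 [567. 569. 579.]
600 100 15 [595. 596. 600.]
600 200 0 
600 300 0 
600 400 0 
600 500 0 
200 23770 [[ 586. -590.  202.]
 [ 675.  145.  373.]
 [ 975.  470.  437.]]
440 6227 [[548. -64. 441.]
 [776.  46. 474.]
 [962. 144. 502.]]
600 0 
[[ 0.25 -0.97  0.  ]
 [-0.93 -0.24  0.27]
 [-0.26 -0.07 -0.96]] [[278.71647146   0.         253.8149143 ]
 [  0.         278.71647146 192.11110806]
 [  0.           0.           1.        ]]
```

Call:
{"name": "arm_command", "arguments": {"steps": [{"offset": [2, 4, 0], "delta_rot": [0, 0, 0], "grip": 0}, {"offset": [2, 4, 0], "delta_rot": [0, 0, 0], "grip": 0}, {"offset": [2, 4, 0], "delta_rot": [0, 0, 0], "grip": 0}, {"offset": [2, 4, 0], "delta_rot": [0, 0, 0], "grip": 0}, {"offset": [2, 4, 0], "delta_rot": [0, 0, 0], "grip": 0}, {"offset": [2, 4, 0], "delta_rot": [0, 0, 0], "grip": 0}, {"offset": [2, 4, 0], "delta_rot": [0, 0, 0], "grip": 0}, {"offset": [2, 4, 0], "delta_rot": [0, 0, 0], "grip": 0}, {"offset": [0, 0, 0], "delta_rot": [0, 0, 0], "grip": 0}]}}

```text
clock: 2.3
ee_pos: [314.3, -324.8, 405.3]
ee_rot: [-3.115, -0.407, -0.003]
contact_force: [0.6, 0.1, 0.5]
width: 0.999
gripper_force: 0.0
```

```bash
cat >> h.py <<'E'
def look(c,things):
    for t in things:
        for r in regions_of(c,t):
            if r['p']<.3: continue
            P,_,_=world(c,r['pixels'])
            if len(P)<20: continue
            top=P[P[:,2]>np.percentile(P[:,2],90)-5]
            (cx,cy),rad=cv2.minEnclosingCircle(top[:,:2].astype(np.float32))
            rc=cv2.minAreaRect(top[:,:2].astype(np.float32))
            print(t,round(r['p'],2),np.round(r['bbox']).tolist(),'z',np.round(np.median(top[:,2])),'circ',round(cx),round(cy),round(rad),'rect',[np.round(a,1) for a in rc],'med',np.round(np.median(top,0)))
E
python3 - <<'E'
from h import *
c=read_camera('wrist');look(c,['tomato_can','fish_tub','salt','herb_jar']);save(c,'w1.png',s=1.2)
E
```

```text
tomato_can 0.62 [153.0, 53.0, 216.0, 114.0] z 69.0 circ 390 -229 29 rect [array([ 390.8, -228.5]), array([56.4, 55.4]), np.float64(42.2)] med [ 391. -228.   69.]
fish_tub 0.63 [211.0, 107.0, 286.0, 192.0] z 23.0 circ 336 -309 55 rect [array([ 335.6, -309.6]), array([104.8,  62.8]), np.float64(49.5)] med [ 337. -308.   23.]
salt 0.67 [72.0, 0.0, 143.0, 48.0] z 87.0 circ 435 -136 15 rect [array([ 430., -138.]), array([16.8, 28.5]), np.float64(18.6)] med [ 431. -139.   87.]
herb_jar 0.94 [21.0, 0.0, 62.0, 11.0] z 35.0 circ 432 -45 9 rect [array([431.1, -45.2]), array([ 3.1, 18.3]), np.float64(24.5)] med [431. -46.  35.]
herb_jar 0.88 [333.0, 126.0, 399.0, 171.0] z 105.0 circ 383 -431 20 rect [array([ 382.7, -430.6]), array([39.9, 39.5]), np.float64(63.1)] med [ 383. -430.  105.]
```

View pics/w1.png

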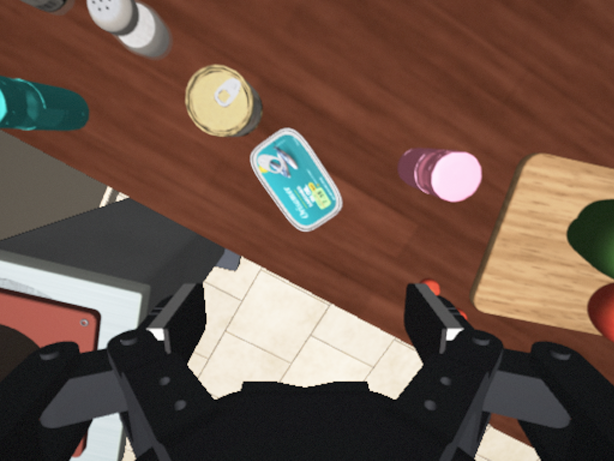

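The wrist view shows the tomato tin at (220,100), fish tin at (297,180), salt at (140,25) and the pink jar at (455,175). The fish tin's long axis lies at about 48° in world coordinates. The tomato tin comes first.

Call:
{"name": "arm_command", "arguments": {"steps": [{"offset": [0.9, 1.2, -1], "delta_rot": [0, 0, 6.25], "grip": 0}, {"offset": [0.9, 1.2, -1], "delta_rot": [0, 0, 6.25], "grip": 0}, {"offset": [0.9, 1.2, -1], "delta_rot": [0, 0, 6.25], "grip": 0}, {"offset": [1, 1.2, -1], "delta_rot": [0, 0, 6.25], "grip": 0}, {"offset": [1, 1.2, -1], "delta_rot": [0, 0, 6.25], "grip": 0}, {"offset": [1, 1.2, -1.5], "delta_rot": [0, 0, 6.25], "grip": 0}, {"offset": [1, 1.2, -1.5], "delta_rot": [0, 0, 6.25], "grip": 0}, {"offset": [0.9, 1.2, -1.5], "delta_rot": [0, 0, 6.25], "grip": 0}, {"offset": [0, 0, -1], "delta_rot": [0, 0, 0], "grip": 0}, {"offset": [0, 0, 0], "delta_rot": [0, 0, 0], "grip": 0}]}}

```text
clock: 3.38
ee_pos: [385.6, -235.9, 297.6]
ee_rot: [-2.658, -1.668, 0.002]
contact_force: [-1.2, 0.1, -1.6]
width: 0.999
gripper_force: 0.0
```

Run:
```python
from h import *
c=read_camera('wrist');look(c,['tomato_can','salt','herb_jar'])
```

```text
tomato_can 0.83 [220.0, 149.0, 292.0, 238.0] z 69.0 circ 391 -228 28 rect [array([ 390.8, -228.2]), array([56.2, 56.2]), np.float64(42.5)] med [ 391. -228.   69.]
salt 0.67 [225.0, 8.0, 286.0, 88.0] z 88.0 circ 436 -135 15 rect [array([ 435.8, -135.3]), array([27.9, 27.7]), np.float64(65.5)] med [ 436. -136.   88.]
herb_jar 0.55 [10.0, 3.0, 144.0, 54.0] z 104.0 circ 339 -74 14 rect [array([337.8, -77.3]), array([ 6.3, 28. ]), np.float64(68.6)] med [339. -79. 104.]
```

Call:
{"name": "arm_command", "arguments": {"steps": [{"offset": [0.5, 0.8, 0], "delta_rot": [0, 0, 0], "grip": 0}, {"offset": [0, 0, -2], "delta_rot": [0, 0, 0], "grip": 0}, {"offset": [0, 0, -2.5], "delta_rot": [0, 0, 0], "grip": 0}, {"offset": [0, 0, -2.5], "delta_rot": [0, 0, 0], "grip": 0}, {"offset": [0, 0, -2.2], "delta_rot": [0, 0, 0], "grip": 0}, {"offset": [0, 0, 0], "delta_rot": [0, 0, 0], "grip": 0}, {"offset": [0, 0, 0], "delta_rot": [0, 0, 0], "grip": 1}, {"offset": [0, 0, 0], "delta_rot": [0, 0, 0], "grip": 1}, {"offset": [0, 0, 0], "delta_rot": [0, 0, 0], "grip": 1}, {"offset": [0, 0, 0], "delta_rot": [0, 0, 0], "grip": 1}, {"offset": [0, 0, 0], "delta_rot": [0, 0, 0], "grip": 1}, {"offset": [0, 0, 0], "delta_rot": [0, 0, 0], "grip": 1}]}}

```text
clock: 4.58
ee_pos: [392.1, -227.8, 209.7]
ee_rot: [2.657, 1.672, 0.002]
contact_force: [-1.7, 1.5, 5.5]
width: 0.656
gripper_force: 63.3
```

Call:
{"name": "arm_command", "arguments": {"steps": [{"offset": [0, 0, 1.5], "delta_rot": [0, 0, 0], "grip": 1}, {"offset": [0, 0, 3], "delta_rot": [0, 0, 0], "grip": 1}, {"offset": [0, 0, 3], "delta_rot": [0, 0, 0], "grip": 1}, {"offset": [0, 0, 3], "delta_rot": [0, 0, 0], "grip": 1}, {"offset": [0, 0, 3], "delta_rot": [0, 0, 0], "grip": 1}, {"offset": [0.8, 3, 0], "delta_rot": [0, 0, 4], "grip": 1}, {"offset": [0.8, 3, 0], "delta_rot": [0, 0, 4], "grip": 1}, {"offset": [0.8, 3, 0], "delta_rot": [0, 0, 4], "grip": 1}, {"offset": [0.8, 3, 0], "delta_rot": [0, 0, 4], "grip": 1}, {"offset": [0.8, 3, 0], "delta_rot": [0, 0, 4], "grip": 1}, {"offset": [0.8, 3, 0], "delta_rot": [0, 0, 4], "grip": 1}, {"offset": [0, 0, 0], "delta_rot": [0, 0, 0], "grip": 1}]}}

```text
clock: 5.58
ee_pos: [440.4, -41.5, 344.5]
ee_rot: [2.239, 2.201, 0.005]
contact_force: [-0.4, 0.2, -1.8]
width: 0.658
gripper_force: 64.3
```

Call:
{"name": "arm_command", "arguments": {"steps": [{"offset": [0, 3, 0], "delta_rot": [0, 0, 4], "grip": 1}, {"offset": [0, 3, 0], "delta_rot": [0, 0, 4], "grip": 1}, {"offset": [0, 3, 0], "delta_rot": [0, 0, 4], "grip": 1}, {"offset": [0, 3, 0], "delta_rot": [0, 0, 4], "grip": 1}, {"offset": [0, 3, 0], "delta_rot": [0, 0, 4], "grip": 1}, {"offset": [0, 3, 0], "delta_rot": [0, 0, 4], "grip": 1}, {"offset": [0, 0, 0], "delta_rot": [0, 0, 0], "grip": 1}, {"offset": [0, 0, 0], "delta_rot": [0, 0, 0], "grip": 1}]}}

```text
clock: 6.25
ee_pos: [439.1, 134.1, 343.8]
ee_rot: [1.744, 2.612, 0.001]
contact_force: [0.2, -0.5, -2.1]
width: 0.659
gripper_force: 64.2
```

```bash
cat >> h.py <<'E'
def tray(c,col,show=1):
    hsv=cv2.cvtColor(c['img'],cv2.COLOR_RGB2HSV);h=hsv[:,:,0];lo,hi=(50,75) if col=='g' else (100,125)
    m=(h>lo)&(h<hi)&(hsv[:,:,1]>140)&(hsv[:,:,2]>40)
    P,u,v=world(c,m);k=(P[:,2]>3)&(P[:,2]<24)&(P[:,0]>250)&(P[:,0]<600)
    rc=cv2.minAreaRect(P[k][:,:2].astype(np.float32));Q=P[k]
    lo_=np.median(Q[(Q[:,2]<13)],0) # bare floor
    L=max(rc[1]);a=np.radians(rc[2]) if rc[1][0]==L else np.radians(rc[2]+90)
    d=np.array([np.cos(a),np.sin(a)])
    if d[0]<0:d=-d
    th=np.arctan2(d[1],d[0]);ctr=np.array(rc[0]);ex=d;ey=np.array([-d[1],d[0]])
    print(col,'ctr',np.round(ctr,1),'size',np.round(rc[1],1),'th deg',np.degrees(th),'bare floor',np.round(lo_),'n',k.sum())
    return ctr,ex,ey
E
python3 - <<'E'
from h import *
c=read_camera('wrist');save(c,'w2.png',s=1.2)
for n in ['wrist','side','scene']:
  if n!='wrist':c=read_camera(n)
  for k in 'gb':
    try: tray(c,k)
    except Exception as e: print(n,k,e)
E
```

```text
g ctr [411.3 296.1] size [152.8  66.8] th deg 40.14348220825196 bare floor [444. 312.  10.] n 2713
b ctr [452.6 130.6] size [161.8 137. ] th deg 41.24226760864258 bare floor [475. 164.  10.] n 8852
g ctr [400.2 309.5] size [153.8  90.2] th deg 41.5472412109375 bare floor [425. 329.  10.] n 1922
b ctr [451.2 133.7] size [162.8 138.5] th deg 41.68427658081055 bare floor [471. 157.  10.] n 1897
g ctr [497.8  85.5] size [172.5 603.8] th deg -65.4498805999756 bare floor [426. 329.   8.] n 374
b ctr [451.6 127. ] size [167.4 140.1] th deg 39.59684753417969 bare floor [473. 146.   8.] n 742
```

View pics/w2.png

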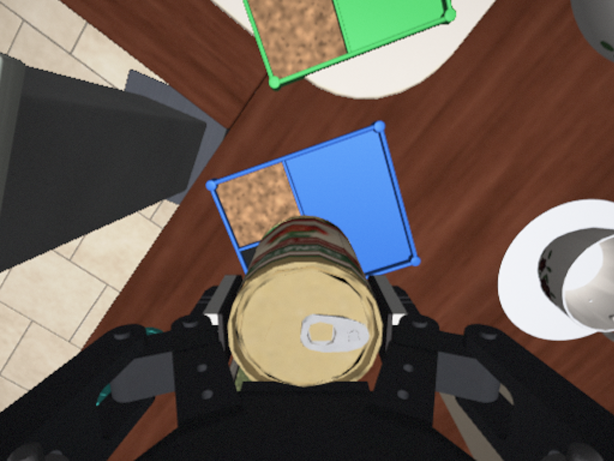

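The wrist view shows the held tin, the blue tray around (310,200) with its cork bay at (257,205) and bare bay at (350,190), and the green tray cut off at the top with cork at (300,30) and bare at (390,20). I'll move closer for a full view of the green tray.

Call:
{"name": "arm_command", "arguments": {"steps": [{"offset": [0, 3, 0], "delta_rot": [0, 0, 3], "grip": 1}, {"offset": [0, 3, 0], "delta_rot": [0, 0, 3], "grip": 1}, {"offset": [0, 3, 0], "delta_rot": [0, 0, 3], "grip": 1}, {"offset": [0, 0, 0], "delta_rot": [0, 0, 0], "grip": 1}, {"offset": [0, 0, 0], "delta_rot": [0, 0, 0], "grip": 1}]}}

```text
clock: 6.82
ee_pos: [439.4, 222.9, 342.8]
ee_rot: [-1.537, -2.739, -0.0]
contact_force: [0.3, -1.0, -2.0]
width: 0.654
gripper_force: 64.5
```

Run:
```python
from h import *
c=read_camera('wrist');save(c,'w3.png');ctr,ex,ey=tray(c,'g');print(ctr+32.5*ex,ctr-41*ex)
```

```text
g ctr [401.8 306.2] size [153.6  86.8] th deg 41.74275207519531 bare floor [430. 345.  10.] n 1961
[426.08273199 327.85836262] [371.24132415 278.92299722]
```

Call:
{"name": "arm_command", "arguments": {"steps": [{"offset": [-0.3, 2.6, -1], "delta_rot": [0, 0, 2.5], "grip": 1}, {"offset": [-0.3, 2.6, -1], "delta_rot": [0, 0, 2.5], "grip": 1}, {"offset": [-0.4, 2.7, -1], "delta_rot": [0, 0, 2.5], "grip": 1}, {"offset": [-0.4, 2.7, -1], "delta_rot": [0, 0, 2.5], "grip": 1}, {"offset": [0, 0, -2], "delta_rot": [0, 0, 0], "grip": 1}, {"offset": [0, 0, 0], "delta_rot": [0, 0, 0], "grip": 1}, {"offset": [0, 0, 0], "delta_rot": [0, 0, 0], "grip": 1}]}}

```text
clock: 7.45
ee_pos: [425.9, 326.6, 281.8]
ee_rot: [-1.297, -2.86, 0.005]
contact_force: [0.0, 0.1, -1.4]
width: 0.658
gripper_force: 64.6
```

Call:
{"name": "arm_command", "arguments": {"steps": [{"offset": [0, 0.2, -1.5], "delta_rot": [0, 0, 0], "grip": 1}, {"offset": [0, 0, -1.5], "delta_rot": [0, 0, 0], "grip": 1}, {"offset": [0, 0, -1.5], "delta_rot": [0, 0, 0], "grip": 1}, {"offset": [0, 0, -1], "delta_rot": [0, 0, 0], "grip": 1}, {"offset": [0, 0, -0.3], "delta_rot": [0, 0, 0], "grip": 1}, {"offset": [0, 0, 0], "delta_rot": [0, 0, 0], "grip": 1}, {"offset": [0, 0, 0], "delta_rot": [0, 0, 0], "grip": 1}]}}

```text
clock: 8.03
ee_pos: [425.9, 330.2, 225.6]
ee_rot: [1.295, 2.862, 0.001]
contact_force: [-0.5, -0.3, -1.6]
width: 0.66
gripper_force: 64.6
```

Call:
{"name": "arm_command", "arguments": {"steps": [{"offset": [0, -0.1, -0.3], "delta_rot": [0, 0, 0], "grip": 1}, {"offset": [0, 0, -0.2], "delta_rot": [0, 0, 0], "grip": 1}, {"offset": [0, 0, 0], "delta_rot": [0, 0, 0], "grip": 1}, {"offset": [0, 0, 0], "delta_rot": [0, 0, 0], "grip": 1}]}}

```text
clock: 8.37
ee_pos: [425.5, 329.5, 219.9]
ee_rot: [1.294, 2.863, 0.0]
contact_force: [0.8, -0.0, -0.5]
width: 0.656
gripper_force: 64.8
```

Call:
{"name": "arm_command", "arguments": {"steps": [{"offset": [0, 0, 0], "delta_rot": [0, 0, 0], "grip": 0.2}, {"offset": [0, 0, 0], "delta_rot": [0, 0, 0], "grip": 0.1}, {"offset": [0, 0, 0], "delta_rot": [0, 0, 0], "grip": 0}, {"offset": [0, 0, 0], "delta_rot": [0, 0, 0], "grip": 0}, {"offset": [0, 0, 0], "delta_rot": [0, 0, 0], "grip": 0}, {"offset": [0, 0, 2], "delta_rot": [0, 0, 0], "grip": 0}, {"offset": [0, 0, 3], "delta_rot": [0, 0, 0], "grip": 0}, {"offset": [0, 0, 4], "delta_rot": [0, 0, 0], "grip": 0}, {"offset": [0, -2, 4], "delta_rot": [0, 0, 0], "grip": 0}, {"offset": [0, -3, 2], "delta_rot": [0, 0, 0], "grip": 0}, {"offset": [0, -3, 0], "delta_rot": [0, 0, 0], "grip": 0}, {"offset": [0, 0, 0], "delta_rot": [0, 0, 0], "grip": 0}]}}

```text
clock: 9.37
ee_pos: [426.5, 246.3, 368.1]
ee_rot: [1.3, 2.856, -0.002]
contact_force: [0.3, 0.1, -1.0]
width: 0.999
gripper_force: 0.0
```

Run:
```python
from h import *
c=read_camera('wrist');save(c,'w4.png',s=1);look(c,['tomato_can'])
ctr,ex,ey=tray(c,'g')
for n in ['wrist','side']:
  c=read_camera(n);look(c,['tomato_can','herb_jar']);tray(c,'g');tray(c,'b')
```

```text
tomato_can 0.59 [276.0, 86.0, 345.0, 153.0] z 79.0 circ 426 328 29 rect [array([425.9, 327.9]), array([56.2, 55.7]), np.float64(49.8)] med [426. 329.  79.]
g ctr [401.9 306.5] size [152.7  87.3] th deg 42.06550598144531 bare floor [435. 303.  10.] n 1241
tomato_can 0.55 [274.0, 90.0, 342.0, 158.0] z 79.0 circ 426 328 29 rect [array([425.9, 327.8]), array([55.7, 56.3]), np.float64(67.5)] med [426. 329.  79.]
herb_jar 0.73 [87.0, 357.0, 113.0, 384.0] z 99.0 circ 440 -28 14 rect [array([438.1, -24.9]), array([28.1,  7.2]), np.float64(40.7)] med [439. -21.  99.]
g ctr [401.7 306.3] size [153.6  86.4] th deg 41.909976959228516 bare floor [443. 297.  11.] n 1206
b ctr [452.9 131.4] size [161.4 135.9] th deg 41.478721618652344 bare floor [475. 155.  10.] n 7786
tomato_can 0.73 [202.0, 256.0, 235.0, 304.0] z 79.0 circ 425 331 29 rect [array([425.4, 330.9]), array([54.9, 57.2]), np.float64(19.9)] med [425. 332.  79.]
herb_jar 0.73 [302.0, 116.0, 312.0, 149.0] z 105.0 circ 381 -427 25 rect [array([ 381.5, -426.5]), array([37.6, 38.9]), np.float64(46.5)] med [ 380. -421.  105.]
herb_jar 0.62 [252.0, 160.0, 265.0, 199.0] z 105.0 circ 417 87 147 rect [array([408.4,  84.5]), array([ 24. , 294.2]), np.float64(15.7)] med [441. -30. 105.]
herb_jar 0.62 [290.0, 163.0, 308.0, 203.0] z 105.0 circ 342 -58 20 rect [array([342.4, -56. ]), array([37.1, 36.8]), np.float64(15.4)] med [342. -51. 105.]
g ctr [400.4 309.1] size [154.3  88.7] th deg 41.71426010131836 bare floor [412. 340.  10.] n 1101
b ctr [451.3 132.8] size [161.8 139.6] th deg 41.62142562866211 bare floor [472. 156.  10.] n 1850
```

View pics/w4.png

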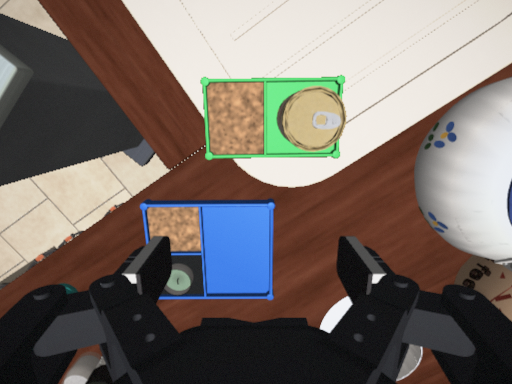

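The picture shows the tomato tin standing in the green bare bay at (313,118), next to the empty cork bay at (235,118). In the blue tray the tea light is at (178,280). Next is the herb jar.

Call:
{"name": "arm_command", "arguments": {"steps": [{"offset": [0.2, -2.7, 0], "delta_rot": [0, 0, -7], "grip": 0}, {"offset": [0.2, -2.7, 0], "delta_rot": [0, 0, -7], "grip": 0}, {"offset": [0.2, -2.7, 0], "delta_rot": [0, 0, -7], "grip": 0}, {"offset": [0.2, -2.7, 0], "delta_rot": [0, 0, -7], "grip": 0}, {"offset": [0, -2.7, 0], "delta_rot": [0, 0, -7], "grip": 0}, {"offset": [0, -2.7, 0], "delta_rot": [0, 0, -7], "grip": 0}, {"offset": [0, -2.7, 0], "delta_rot": [0, 0, -7], "grip": 0}, {"offset": [0, -2.7, 0], "delta_rot": [0, 0, -7], "grip": 0}, {"offset": [0, -2.7, 0], "delta_rot": [0, 0, -7], "grip": 0}, {"offset": [0, -2.7, 0], "delta_rot": [0, 0, -7], "grip": 0}, {"offset": [0, -2.7, 0], "delta_rot": [0, 0, -7], "grip": 0}, {"offset": [0, -2.7, 0], "delta_rot": [0, 0, -7], "grip": 0}]}}

```text
clock: 10.77
ee_pos: [433.4, -73.9, 366.8]
ee_rot: [-2.88, -1.255, 0.0]
contact_force: [0.7, -0.6, -0.2]
width: 0.997
gripper_force: 0.0
```

Call:
{"name": "arm_command", "arguments": {"steps": [{"offset": [0, 0, 0], "delta_rot": [0, 0, -5], "grip": 0}, {"offset": [0, 0, 0], "delta_rot": [0, 0, 0], "grip": 0}, {"offset": [0, 0, 0], "delta_rot": [0, 0, 0], "grip": 0}]}}

```text
clock: 11.02
ee_pos: [433.6, -72.4, 366.8]
ee_rot: [-2.926, -1.141, 0.0]
contact_force: [0.3, 0.9, 0.3]
width: 0.997
gripper_force: 0.0
```

Run:
```python
from h import *
c=read_camera('wrist');save(c,'w5.png');look(c,['herb_jar','salt'])
```

```text
herb_jar 0.91 [166.0, 205.0, 215.0, 275.0] z 105.0 circ 369 -52 46 rect [array([367.5, -50.3]), array([90.1, 29.8]), np.float64(35.1)] med [350. -64. 105.]
herb_jar 0.82 [401.0, 352.0, 441.0, 384.0] z 54.0 circ 431 -276 160 rect [array([ 416.9, -272.8]), array([320.7,  31.9]), np.float64(79.5)] med [ 394. -414.   54.]
herb_jar 0.6 [212.0, 125.0, 263.0, 178.0] z 105.0 circ 450 -38 20 rect [array([449.7, -37.5]), array([39.2, 38.5]), np.float64(43.0)] med [450. -37. 105.]
salt 0.97 [277.0, 192.0, 319.0, 240.0] z 87.0 circ 436 -135 15 rect [array([ 436.5, -134.4]), array([27.9, 27.8]), np.float64(69.0)] med [ 437. -133.   87.]
```

View pics/w5.png

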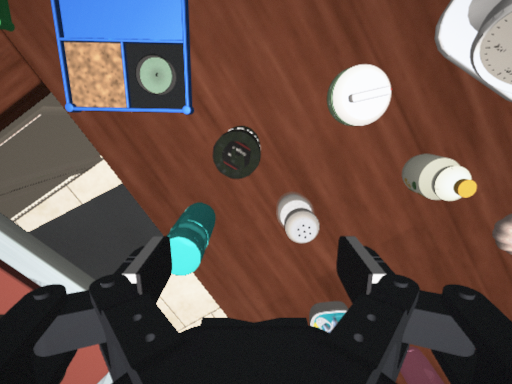

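The dark-capped jar is at (237,152), which gives (450,-37.5). The turquoise jar is at (190,240) and the salt at (298,218).

Call:
{"name": "arm_command", "arguments": {"steps": [{"offset": [0.8, 1.7, -2], "delta_rot": [0, 0, 0], "grip": 0}, {"offset": [0.8, 1.7, -2], "delta_rot": [0, 0, 0], "grip": 0}, {"offset": [0, 0, -2], "delta_rot": [0, 0, 0], "grip": 0}, {"offset": [0, 0, 0], "delta_rot": [0, 0, 0], "grip": 0}, {"offset": [0, 0, 0], "delta_rot": [0, 0, 0], "grip": 0}]}}

```text
clock: 11.58
ee_pos: [449.0, -38.6, 306.6]
ee_rot: [-2.927, -1.139, 0.003]
contact_force: [0.2, -0.6, 0.3]
width: 1.001
gripper_force: 0.0
```

Call:
{"name": "arm_command", "arguments": {"steps": [{"offset": [0.1, 0.1, -2], "delta_rot": [0, 0, 0], "grip": 0}, {"offset": [0, 0, -2.5], "delta_rot": [0, 0, 0], "grip": 0}, {"offset": [0, 0, -2.2], "delta_rot": [0, 0, 0], "grip": 0}, {"offset": [0, 0, -1.5], "delta_rot": [0, 0, 0], "grip": 0}, {"offset": [0, 0, 0], "delta_rot": [0, 0, 0], "grip": 0}, {"offset": [0, 0, 0], "delta_rot": [0, 0, 0], "grip": 1}, {"offset": [0, 0, 0], "delta_rot": [0, 0, 0], "grip": 1}, {"offset": [0, 0, 0], "delta_rot": [0, 0, 0], "grip": 1}, {"offset": [0, 0, 0], "delta_rot": [0, 0, 0], "grip": 1}, {"offset": [0, 0, 0], "delta_rot": [0, 0, 0], "grip": 1}, {"offset": [0, 0, 0], "delta_rot": [0, 0, 0], "grip": 1}, {"offset": [0, 0, 0], "delta_rot": [0, 0, 0], "grip": 1}]}}

```text
clock: 12.58
ee_pos: [450.9, -38.0, 226.4]
ee_rot: [2.928, 1.135, 0.002]
contact_force: [-2.4, 1.1, 8.4]
width: 0.462
gripper_force: 59.0
```

Call:
{"name": "arm_command", "arguments": {"steps": [{"offset": [0, 0, 1.5], "delta_rot": [0, 0, 0], "grip": 1}, {"offset": [0, 0, 3], "delta_rot": [0, 0, 0], "grip": 1}, {"offset": [0, 0, 3], "delta_rot": [0, 0, 0], "grip": 1}, {"offset": [0, 1.5, 2.5], "delta_rot": [0, 0, 0], "grip": 1}, {"offset": [0, 3, 0], "delta_rot": [0, 0, 0], "grip": 1}, {"offset": [0, 3, 0], "delta_rot": [0, 0, 0], "grip": 1}, {"offset": [0, 3, 0], "delta_rot": [0, 0, 0], "grip": 1}, {"offset": [0, 3, 0], "delta_rot": [0, 0, 0], "grip": 1}, {"offset": [0, 3, 0], "delta_rot": [0, 0, 0], "grip": 1}, {"offset": [0, 3, 0], "delta_rot": [0, 0, 0], "grip": 1}, {"offset": [0, 0, 0], "delta_rot": [0, 0, 0], "grip": 1}]}}

```text
clock: 13.5
ee_pos: [449.4, 162.6, 326.1]
ee_rot: [-2.924, -1.144, -0.004]
contact_force: [0.1, -0.3, -1.5]
width: 0.465
gripper_force: 60.4
```

Call:
{"name": "arm_command", "arguments": {"steps": [{"offset": [-1, 2.2, 0], "delta_rot": [0, 0, 0], "grip": 1}, {"offset": [-1.5, 2.5, 0], "delta_rot": [0, 0, 0], "grip": 1}, {"offset": [-1.5, 2.5, 0], "delta_rot": [0, 0, 0], "grip": 1}, {"offset": [-1.5, 2.5, 0], "delta_rot": [0, 0, 0], "grip": 1}, {"offset": [-1.5, 2.5, 0], "delta_rot": [0, 0, 0], "grip": 1}, {"offset": [-1, 0, 0], "delta_rot": [0, 0, 0], "grip": 1}, {"offset": [0, 0, 0], "delta_rot": [0, 0, 0], "grip": 1}, {"offset": [0, 0, 0], "delta_rot": [0, 0, 0], "grip": 1}]}}

```text
clock: 14.17
ee_pos: [370.4, 278.4, 325.3]
ee_rot: [2.928, 1.136, 0.001]
contact_force: [-0.1, 0.1, -1.1]
width: 0.467
gripper_force: 60.6
```

Call:
{"name": "arm_command", "arguments": {"steps": [{"offset": [0, 0.1, -2], "delta_rot": [0, 0, 0], "grip": 1}, {"offset": [0, 0, -2], "delta_rot": [0, 0, 0], "grip": 1}, {"offset": [0, 0, -2], "delta_rot": [0, 0, 0], "grip": 1}, {"offset": [0, 0, -1.2], "delta_rot": [0, 0, 0], "grip": 1}, {"offset": [0, 0, -0.8], "delta_rot": [0, 0, 0], "grip": 1}, {"offset": [0, 0, 0], "delta_rot": [0, 0, 0], "grip": 1}, {"offset": [0, 0, 0], "delta_rot": [0, 0, 0], "grip": 1}]}}

```text
clock: 14.75
ee_pos: [370.8, 279.7, 245.3]
ee_rot: [-2.929, -1.134, 0.0]
contact_force: [0.0, 0.1, -1.6]
width: 0.467
gripper_force: 60.6
```

Call:
{"name": "arm_command", "arguments": {"steps": [{"offset": [0, 0, -0.4], "delta_rot": [0, 0, 0], "grip": 1}, {"offset": [0, 0, -0.2], "delta_rot": [0, 0, 0], "grip": 1}, {"offset": [0, 0, 0], "delta_rot": [0, 0, 0], "grip": 1}, {"offset": [0, 0, 0], "delta_rot": [0, 0, 0], "grip": 1}]}}

```text
clock: 15.08
ee_pos: [370.4, 279.9, 239.2]
ee_rot: [2.929, 1.135, 0.001]
contact_force: [-0.3, 0.8, -0.7]
width: 0.465
gripper_force: 60.6
```

Call:
{"name": "arm_command", "arguments": {"steps": [{"offset": [0, 0, 0], "delta_rot": [0, 0, 0], "grip": 0.4}, {"offset": [0, 0, 0], "delta_rot": [0, 0, 0], "grip": 0.3}, {"offset": [0, 0, 0], "delta_rot": [0, 0, 0], "grip": 0}, {"offset": [0, 0, 0], "delta_rot": [0, 0, 0], "grip": 0}, {"offset": [0, 0, 0], "delta_rot": [0, 0, 0], "grip": 0}, {"offset": [0, 0, 2], "delta_rot": [0, 0, 0], "grip": 0}, {"offset": [0, 0, 3], "delta_rot": [0, 0, 0], "grip": 0}, {"offset": [0, 0, 4], "delta_rot": [0, 0, 0], "grip": 0}, {"offset": [0, 0, 3], "delta_rot": [0, 0, 0], "grip": 0}, {"offset": [1.5, -3, 1], "delta_rot": [0, 0, 0], "grip": 0}, {"offset": [1.5, -3, 0], "delta_rot": [0, 0, 0], "grip": 0}, {"offset": [1.5, -3, 0], "delta_rot": [0, 0, 0], "grip": 0}]}}

```text
clock: 16.08
ee_pos: [415.8, 189.2, 370.3]
ee_rot: [2.928, 1.137, 0.004]
contact_force: [1.1, 0.9, -0.1]
width: 0.999
gripper_force: 0.0
```

Run:
```python
from h import *
print(env.observe()['ee_pos'])
c=read_camera('wrist');look(c,['herb_jar','tomato_can']);tray(c,'g');tray(c,'b');save(c,'w6.png')
c=read_camera('side');look(c,['herb_jar','tomato_can'])
```

```text
[415.76982645 189.16865403 370.31853906]
herb_jar 0.75 [106.0, 132.0, 185.0, 191.0] z 117.0 circ 369 280 20 rect [array([369.3, 279.7]), array([39.7, 38.9]), np.float64(3.0)] med [371. 280. 117.]
herb_jar 0.5 [331.0, 316.0, 341.0, 324.0] z 8.0 circ 388 70 128 rect [array([394.4,  66.7]), array([255.2,  15. ]), np.float64(64.0)] med [342. -41.   8.]
tomato_can 0.75 [108.0, 36.0, 191.0, 112.0] z 79.0 circ 426 329 29 rect [array([425.8, 328.3]), array([55.9, 56.7]), np.float64(71.4)] med [426. 330.  79.]
g ctr [402.9 304. ] size [151.8  84.3] th deg 41.82767868041992 bare floor [391. 330.  10.] n 685
b ctr [453.8 129.6] size [161.5 133.4] th deg 41.2355842590332 bare floor [478. 152.  10.] n 9321
herb_jar 0.86 [302.0, 117.0, 312.0, 145.0] z 104.0 circ 382 -428 22 rect [array([ 382.2, -424.8]), array([37. , 37.4]), np.float64(53.5)] med [ 380. -421.  104.]
herb_jar 0.71 [242.0, 231.0, 263.0, 285.0] z 118.0 circ 369 283 21 rect [array([368.7, 283.4]), array([39.3, 39.7]), np.float64(79.6)] med [367. 286. 118.]
herb_jar 0.6 [291.0, 160.0, 309.0, 202.0] z 105.0 circ 343 -57 20 rect [array([342. , -55.9]), array([37.2, 34.1]), np.float64(11.3)] med [342. -53. 105.]
tomato_can 0.52 [242.0, 232.0, 264.0, 290.0] z 118.0 circ 369 283 21 rect [array([368.8, 283.7]), array([38.8, 39.5]), np.float64(74.5)] med [367. 286. 118.]
```

View pics/w6.png

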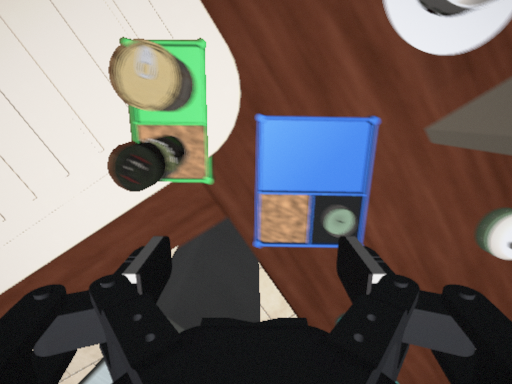

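The green tray is complete: the tin is at (150,75) and the jar stands in the cork bay, 1–2 mm off centre. Both are upright. Now the fish tin.

Call:
{"name": "arm_command", "arguments": {"steps": [{"offset": [0.4, -3.5, 0], "delta_rot": [0, 0, 3.5], "grip": 0}, {"offset": [0.4, -3.5, 0], "delta_rot": [0, 0, 3.5], "grip": 0}, {"offset": [0.4, -3.5, 0], "delta_rot": [0, 0, 0], "grip": 0}, {"offset": [0.4, -3.5, 0], "delta_rot": [0, 0, 0], "grip": 0}, {"offset": [0.4, -3.5, 0], "delta_rot": [0, 0, 0], "grip": 0}, {"offset": [0.4, -3.5, 0], "delta_rot": [0, 0, 0], "grip": 0}, {"offset": [-0.8, -3.5, 0], "delta_rot": [0, 0, 0], "grip": 0}, {"offset": [-0.8, -3.5, 0], "delta_rot": [0, 0, 0], "grip": 0}, {"offset": [-0.8, -3.5, 0], "delta_rot": [0, 0, 0], "grip": 0}, {"offset": [-0.8, -3.5, 0], "delta_rot": [0, 0, 0], "grip": 0}, {"offset": [-1.7, -3.5, 0], "delta_rot": [0, 0, 0], "grip": 0}, {"offset": [-1.7, -3.5, 0], "delta_rot": [0, 0, 0], "grip": 0}]}}

```text
clock: 17.38
ee_pos: [373.3, -230.4, 369.0]
ee_rot: [-2.853, -1.316, -0.0]
contact_force: [1.1, -0.5, 0.3]
width: 1.0
gripper_force: 0.0
```

Call:
{"name": "arm_command", "arguments": {"steps": [{"offset": [-1.7, -3.5, -1], "delta_rot": [0, 0, 0], "grip": 0}, {"offset": [-1.5, -3.5, -2], "delta_rot": [0, 0, 0], "grip": 0}, {"offset": [0, 0, -2], "delta_rot": [0, 0, 0], "grip": 0}, {"offset": [0, 0, -2], "delta_rot": [0, 0, 0], "grip": 0}, {"offset": [0, 0, 0], "delta_rot": [0, 0, 0], "grip": 0}, {"offset": [0, 0, 0], "delta_rot": [0, 0, 0], "grip": 0}]}}

```text
clock: 17.88
ee_pos: [342.3, -298.0, 299.1]
ee_rot: [-2.851, -1.314, 0.001]
contact_force: [-0.2, -0.5, -0.7]
width: 1.0
gripper_force: 0.0
```

Run:
```python
from h import *
c=read_camera('wrist');look(c,['fish_tub'])
```

```text
fish_tub 0.9 [225.0, 150.0, 294.0, 259.0] z 23.0 circ 335 -310 54 rect [array([ 335.5, -310.1]), array([104.3,  62.7]), np.float64(49.3)] med [ 338. -308.   23.]
```

Call:
{"name": "arm_command", "arguments": {"steps": [{"offset": [-0.7, -1.2, 0], "delta_rot": [0, 0, 0], "grip": 0}, {"offset": [0, 0, -2], "delta_rot": [0, 0, 0], "grip": 0}, {"offset": [0, 0, -3], "delta_rot": [0, 0, 0], "grip": 0}, {"offset": [0, 0, -3], "delta_rot": [0, 0, 0], "grip": 0}, {"offset": [0, 0, -2], "delta_rot": [0, 0, 0], "grip": 0}, {"offset": [0, 0, 0], "delta_rot": [0, 0, 0], "grip": 0}, {"offset": [0, 0, 0], "delta_rot": [0, 0, 0], "grip": 0}]}}

```text
clock: 18.57
ee_pos: [335.4, -310.9, 200.4]
ee_rot: [-2.854, -1.313, -0.0]
contact_force: [0.6, -0.0, 0.5]
width: 1.005
gripper_force: 0.0
```

Call:
{"name": "arm_command", "arguments": {"steps": [{"offset": [0, 0.1, -1.2], "delta_rot": [0, 0, 0], "grip": 0}, {"offset": [0, 0, -0.8], "delta_rot": [0, 0, 0], "grip": 0}, {"offset": [0, 0, 0], "delta_rot": [0, 0, 0], "grip": 0}, {"offset": [0, 0, 0], "delta_rot": [0, 0, 0], "grip": 0}, {"offset": [0, 0, 0], "delta_rot": [0, 0, 0], "grip": 1}, {"offset": [0, 0, 0], "delta_rot": [0, 0, 0], "grip": 1}, {"offset": [0, 0, 0], "delta_rot": [0, 0, 0], "grip": 1}, {"offset": [0, 0, 0], "delta_rot": [0, 0, 0], "grip": 1}, {"offset": [0, 0, 0], "delta_rot": [0, 0, 0], "grip": 1}, {"offset": [0, 0, 0], "delta_rot": [0, 0, 0], "grip": 1}]}}

```text
clock: 19.4
ee_pos: [335.2, -310.3, 180.9]
ee_rot: [2.854, 1.311, 0.0]
contact_force: [-4.1, 3.2, 13.6]
width: 0.68
gripper_force: 61.5
```

Call:
{"name": "arm_command", "arguments": {"steps": [{"offset": [0, 0, 1], "delta_rot": [0, 0, 0], "grip": 1}, {"offset": [0, 0, 2], "delta_rot": [0, 0, 0], "grip": 1}, {"offset": [0, 0, 3], "delta_rot": [0, 0, 0], "grip": 1}, {"offset": [0, 0, 3], "delta_rot": [0, 0, 0], "grip": 1}, {"offset": [0, 0, 3], "delta_rot": [0, 0, 0], "grip": 1}, {"offset": [0, 0, 2], "delta_rot": [0, 0, 0], "grip": 1}, {"offset": [1.5, 3, 0], "delta_rot": [0, 0, 5], "grip": 1}, {"offset": [1.5, 3, 0], "delta_rot": [0, 0, 5], "grip": 1}, {"offset": [1.5, 3, 0], "delta_rot": [0, 0, 5], "grip": 1}, {"offset": [1.5, 3, 0], "delta_rot": [0, 0, 5], "grip": 1}, {"offset": [1.5, 3, 0], "delta_rot": [0, 0, 5], "grip": 1}, {"offset": [1, 3, 0], "delta_rot": [0, 0, 5], "grip": 1}]}}

```text
clock: 20.4
ee_pos: [420.5, -128.3, 320.4]
ee_rot: [2.412, 2.011, 0.001]
contact_force: [1.3, 0.1, -1.5]
width: 0.681
gripper_force: 65.0
```

Call:
{"name": "arm_command", "arguments": {"steps": [{"offset": [0.5, 3, 0], "delta_rot": [0, 0, 5], "grip": 1}, {"offset": [0.5, 3, 0], "delta_rot": [0, 0, 5], "grip": 1}, {"offset": [0.5, 3, 0], "delta_rot": [0, 0, 5], "grip": 1}, {"offset": [0.5, 3, 0], "delta_rot": [0, 0, 5], "grip": 1}, {"offset": [0.5, 3, 0], "delta_rot": [0, 0, 5], "grip": 1}, {"offset": [0.5, 3, 0], "delta_rot": [0, 0, 5], "grip": 1}, {"offset": [0.5, 3, 0], "delta_rot": [0, 0, 5], "grip": 1}, {"offset": [0.5, 3, 0], "delta_rot": [0, 0, 5], "grip": 1}, {"offset": [0.5, 3, 0], "delta_rot": [0, 0, 5], "grip": 1}, {"offset": [0, 0, 0], "delta_rot": [0, 0, 5], "grip": 1}, {"offset": [0, 0, 0], "delta_rot": [0, 0, 2], "grip": 1}, {"offset": [0, 0, 0], "delta_rot": [0, 0, 0], "grip": 1}]}}

```text
clock: 21.4
ee_pos: [464.6, 140.5, 320.0]
ee_rot: [-1.289, -2.865, 0.0]
contact_force: [-0.3, 0.2, -1.4]
width: 0.682
gripper_force: 65.0
```

Run:
```python
from h import *
c=read_camera('wrist');save(c,'w7.png');look(c,['fish_tub','tea_light'])
```

```text
fish_tub 0.77 [187.0, 153.0, 324.0, 323.0] z 162.0 circ 462 144 51 rect [array([460.9, 144.9]), array([64. , 94.9]), np.float64(42.1)] med [457. 148. 162.]
tea_light 0.59 [176.0, 204.0, 192.0, 230.0] z 21.0 circ 434 70 15 rect [array([431.5,  68.7]), array([ 9.9, 29.1]), np.float64(39.2)] med [432.  66.  21.]
```

View pics/w7.png

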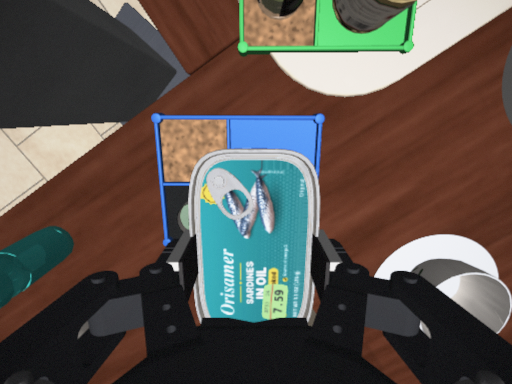

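The wrist view shows the fish tin held level at (255,235). Behind it are the blue bare bay at about (275,135), the cork bay at (193,150) and the tea light at (185,215).

Call:
{"name": "arm_command", "arguments": {"steps": [{"offset": [0.7, 0.7, 0], "delta_rot": [0, 0, 0], "grip": 1}, {"offset": [0.7, 0.6, -1], "delta_rot": [0, 0, 0], "grip": 1}, {"offset": [0, 0, -3], "delta_rot": [0, 0, 0], "grip": 1}, {"offset": [0, 0, -3], "delta_rot": [0, 0, 0], "grip": 1}, {"offset": [0, 0, -3], "delta_rot": [0, 0, 0], "grip": 1}, {"offset": [0, 0, -1.5], "delta_rot": [0, 0, 0], "grip": 1}, {"offset": [0, 0, 0], "delta_rot": [0, 0, 0], "grip": 1}, {"offset": [0, 0, 0], "delta_rot": [0, 0, 0], "grip": 1}]}}

```text
clock: 22.22
ee_pos: [479.0, 153.2, 204.4]
ee_rot: [-1.294, -2.861, 0.0]
contact_force: [-0.0, 0.1, -1.1]
width: 0.686
gripper_force: 65.0
```

Call:
{"name": "arm_command", "arguments": {"steps": [{"offset": [0, 0, -0.6], "delta_rot": [0, 0, 0], "grip": 1}, {"offset": [0, 0, -0.5], "delta_rot": [0, 0, 0], "grip": 1}, {"offset": [0, 0, -0.2], "delta_rot": [0, 0, 0], "grip": 1}, {"offset": [0, 0, 0], "delta_rot": [0, 0, 0], "grip": 1}, {"offset": [0, 0, 0], "delta_rot": [0, 0, 0], "grip": 1}]}}

```text
clock: 22.63
ee_pos: [479.0, 153.0, 191.9]
ee_rot: [1.294, 2.862, 0.0]
contact_force: [0.2, -1.1, -0.6]
width: 0.679
gripper_force: 65.0
```

Call:
{"name": "arm_command", "arguments": {"steps": [{"offset": [0, 0, 0], "delta_rot": [0, 0, 0], "grip": 0.2}, {"offset": [0, 0, 0], "delta_rot": [0, 0, 0], "grip": 0.1}, {"offset": [0, 0, 0], "delta_rot": [0, 0, 0], "grip": 0}, {"offset": [0, 0, 0], "delta_rot": [0, 0, 0], "grip": 0}, {"offset": [0, 0, 0], "delta_rot": [0, 0, 0], "grip": 0}, {"offset": [0, 0, 1], "delta_rot": [0, 0, 0], "grip": 0}, {"offset": [0, 0, 3], "delta_rot": [0, 0, 0], "grip": 0}, {"offset": [0, 0, 4], "delta_rot": [0, 0, 0], "grip": 0}, {"offset": [0, 0, 4], "delta_rot": [0, 0, 0], "grip": 0}, {"offset": [-0.5, -2, 2], "delta_rot": [0, 0, -3], "grip": 0}, {"offset": [-0.5, -3, 2], "delta_rot": [0, 0, -3], "grip": 0}, {"offset": [-0.5, -3, 0], "delta_rot": [0, 0, -3], "grip": 0}]}}

```text
clock: 23.63
ee_pos: [464.3, 73.6, 356.5]
ee_rot: [1.511, 2.748, 0.006]
contact_force: [1.4, -0.3, -0.3]
width: 0.999
gripper_force: 0.0
```

Run:
```python
from h import *
print(env.observe()['ee_pos'])
c=read_camera('wrist');save(c,'w8.png');look(c,['fish_tub','tea_light']);tray(c,'b')
c=read_camera('side');look(c,['fish_tub','tea_light'])
```

```text
[464.34812373  73.64733898 356.49429236]
fish_tub 0.89 [272.0, 68.0, 341.0, 172.0] z 33.0 circ 479 155 55 rect [array([478.7, 153. ]), array([ 62.9, 104.7]), np.float64(41.0)] med [477. 156.  33.]
tea_light 0.89 [217.0, 146.0, 258.0, 184.0] z 20.0 circ 444 76 19 rect [array([443.5,  76.2]), array([37.5, 37.3]), np.float64(29.1)] med [444.  75.  20.]
b ctr [452.5 128.8] size [161.9 134.6] th deg 41.35048294067383 bare floor [456. 154.  10.] n 4768
fish_tub 0.97 [208.0, 210.0, 244.0, 249.0] z 33.0 circ 475 154 55 rect [array([477. , 155.8]), array([ 62.8, 107.3]), np.float64(41.6)] med [476. 158.  33.]
tea_light 0.45 [244.0, 207.0, 260.0, 228.0] z 23.0 circ 442 79 20 rect [array([442.3,  78.7]), array([35.4, 39.4]), np.float64(16.2)] med [443.  79.  23.]
```

View pics/w8.png

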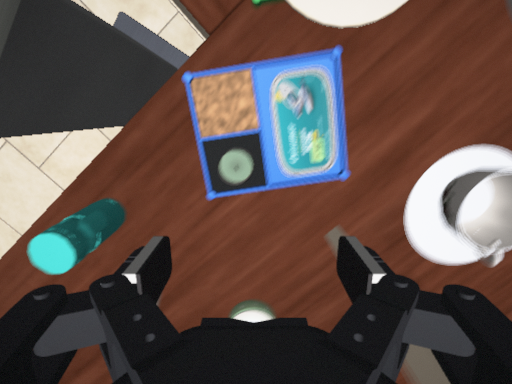

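The fish tin is flat in the bare bay at (302,122), and the tea light is undisturbed at (236,166). Next the salt.

Call:
{"name": "arm_command", "arguments": {"steps": [{"offset": [-0.4, -3.2, 0], "delta_rot": [0, 0, -4], "grip": 0}, {"offset": [-0.4, -3.2, 0], "delta_rot": [0, 0, -4], "grip": 0}, {"offset": [-0.4, -3.2, 0], "delta_rot": [0, 0, -4], "grip": 0}, {"offset": [-0.4, -3.2, 0], "delta_rot": [0, 0, -4], "grip": 0}, {"offset": [-0.4, -3.2, 0], "delta_rot": [0, 0, -4], "grip": 0}, {"offset": [-0.4, -3.2, 0], "delta_rot": [0, 0, -4], "grip": 0}, {"offset": [-0.4, -3.2, 0], "delta_rot": [0, 0, -4], "grip": 0}, {"offset": [0, -1, 0], "delta_rot": [0, 0, -4], "grip": 0}, {"offset": [0, 0, 0], "delta_rot": [0, 0, 0], "grip": 0}, {"offset": [0, 0, 0], "delta_rot": [0, 0, 0], "grip": 0}]}}

```text
clock: 24.77
ee_pos: [436.3, -160.2, 351.2]
ee_rot: [-2.21, -2.231, -0.001]
contact_force: [0.4, 0.7, 0.4]
width: 1.003
gripper_force: 0.0
```

Run:
```python
from h import *
c=read_camera('wrist');look(c,['salt']);tray(c,'b')
```

```text
salt 0.74 [229.0, 138.0, 274.0, 183.0] z 88.0 circ 436 -135 14 rect [array([ 436.1, -134.9]), array([27.5, 27.4]), np.float64(15.3)] med [ 436. -134.   88.]
b ctr [0. 0.] size [0. 0.] th deg 0.0 bare floor [nan nan nan] n 0
  return _methods._mean(a, axis=axis, dtype=dtype,
  ret = um.true_divide(
```

Call:
{"name": "arm_command", "arguments": {"steps": [{"offset": [0, 2.5, 0], "delta_rot": [0, 0, 0], "grip": 0}, {"offset": [0, 0, -2.5], "delta_rot": [0, 0, 0], "grip": 0}, {"offset": [0, 0, -2.5], "delta_rot": [0, 0, 0], "grip": 0}, {"offset": [0, 0, 0], "delta_rot": [0, 0, 0], "grip": 0}, {"offset": [0, 0, 0], "delta_rot": [0, 0, 0], "grip": 0}]}}

```text
clock: 25.28
ee_pos: [435.7, -134.8, 301.2]
ee_rot: [-2.209, -2.23, 0.001]
contact_force: [0.7, 1.2, 0.4]
width: 0.999
gripper_force: 0.0
```

Call:
{"name": "arm_command", "arguments": {"steps": [{"offset": [0, 0, -2.5], "delta_rot": [0, 0, 0], "grip": 0}, {"offset": [0, 0, -2.8], "delta_rot": [0, 0, 0], "grip": 0}, {"offset": [0, 0, -2.5], "delta_rot": [0, 0, 0], "grip": 0}, {"offset": [0, 0, -1.5], "delta_rot": [0, 0, 0], "grip": 0}, {"offset": [0, 0, 0], "delta_rot": [0, 0, 0], "grip": 0}, {"offset": [0, 0, 0], "delta_rot": [0, 0, 0], "grip": 1}, {"offset": [0, 0, 0], "delta_rot": [0, 0, 0], "grip": 1}, {"offset": [0, 0, 0], "delta_rot": [0, 0, 0], "grip": 1}, {"offset": [0, 0, 0], "delta_rot": [0, 0, 0], "grip": 1}, {"offset": [0, 0, 0], "delta_rot": [0, 0, 0], "grip": 1}, {"offset": [0, 0, 0], "delta_rot": [0, 0, 0], "grip": 1}, {"offset": [0, 0, 0], "delta_rot": [0, 0, 0], "grip": 1}]}}

```text
clock: 26.28
ee_pos: [436.5, -136.1, 210.4]
ee_rot: [2.213, 2.227, 0.001]
contact_force: [-3.0, 1.6, 13.3]
width: 0.427
gripper_force: 58.6
```

Call:
{"name": "arm_command", "arguments": {"steps": [{"offset": [0, 0, 1], "delta_rot": [0, 0, 0], "grip": 1}, {"offset": [0, 0, 2], "delta_rot": [0, 0, 0], "grip": 1}, {"offset": [0, 0, 0], "delta_rot": [0, 0, 0], "grip": 1}, {"offset": [0, 0, 0], "delta_rot": [0, 0, 0], "grip": 1}]}}

```text
clock: 26.62
ee_pos: [436.4, -136.2, 240.1]
ee_rot: [2.212, 2.226, 0.001]
contact_force: [-0.0, -0.0, 0.0]
width: 0.424
gripper_force: 59.6
```

Run:
```python
from h import *
c=read_camera('side');save(c,'sd2.png',(220,90,330,230),4);look(c,['salt'])
c=read_camera('wrist');look(c,['salt'])
```

```text
salt 0.82 [265.0, 145.0, 283.0, 176.0] z 114.0 circ 436 -130 16 rect [array([ 436.1, -128. ]), array([31.9, 23.7]), np.float64(0.7)] med [ 434. -124.  114.]
salt 0.91 [217.0, 191.0, 298.0, 316.0] z 116.0 circ 437 -134 14 rect [array([ 437.5, -133.6]), array([26.9, 28.5]), np.float64(68.6)] med [ 437. -132.  116.]
```

View pics/sd2.png

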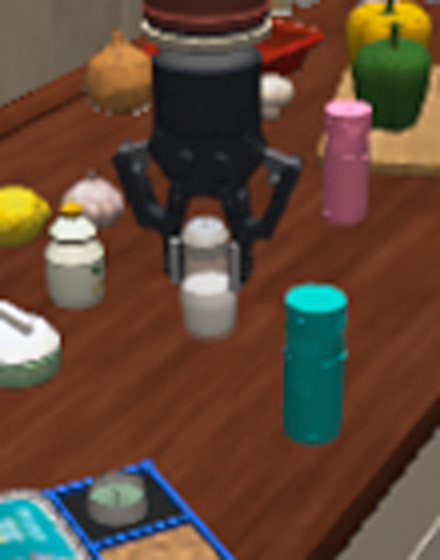

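The shaker hangs upright between the fingers at (208,275), clear of the worktop. I'll carry it to the cork bay.

Call:
{"name": "arm_command", "arguments": {"steps": [{"offset": [0, 0, 3], "delta_rot": [0, 0, 0], "grip": 1}, {"offset": [0, 1, 2.5], "delta_rot": [0, 0, 0], "grip": 1}, {"offset": [0, 3, 0], "delta_rot": [0, 0, 0], "grip": 1}, {"offset": [0, 3, 0], "delta_rot": [0, 0, 0], "grip": 1}, {"offset": [0, 3, 0], "delta_rot": [0, 0, 2], "grip": 1}, {"offset": [0, 3, 0], "delta_rot": [0, 0, 3], "grip": 1}, {"offset": [-0.3, 3, 0], "delta_rot": [0, 0, 4], "grip": 1}, {"offset": [-0.5, 3, 0], "delta_rot": [0, 0, 4], "grip": 1}, {"offset": [-0.8, 2.5, 0], "delta_rot": [0, 0, 4], "grip": 1}, {"offset": [-0.8, 2.5, 0], "delta_rot": [0, 0, 0], "grip": 1}, {"offset": [0, 0, 0], "delta_rot": [0, 0, 0], "grip": 1}, {"offset": [0, 0, 0], "delta_rot": [0, 0, 0], "grip": 1}]}}

```text
clock: 27.82
ee_pos: [411.3, 105.0, 293.2]
ee_rot: [-1.857, -2.534, 0.001]
contact_force: [-0.5, -0.9, -0.8]
width: 0.426
gripper_force: 59.7
```

Call:
{"name": "arm_command", "arguments": {"steps": [{"offset": [-0.5, 1, 0], "delta_rot": [0, 0, 0], "grip": 1}, {"offset": [-0.5, 1.1, 0], "delta_rot": [0, 0, 0], "grip": 1}, {"offset": [0, 0, 0], "delta_rot": [0, 0, 0], "grip": 1}, {"offset": [0, 0, 0], "delta_rot": [0, 0, 0], "grip": 1}]}}

```text
clock: 28.15
ee_pos: [401.8, 124.7, 293.4]
ee_rot: [-1.861, -2.531, 0.001]
contact_force: [-0.1, -1.0, -0.9]
width: 0.421
gripper_force: 59.7
```

Run:
```python
from h import *
s=env.observe();print(np.round(s['ee_pos'],1),np.round(s['ee_rot'],3),np.round(s['joint_pos'],2))
c=read_camera('wrist');look(c,['salt','tea_light']);save(c,'w9.png')
c=read_camera('side');look(c,['salt']);save(c,'sd3.png',(190,150,330,290),4)
```

```text
[401.8 124.7 293.4] [-1.861e+00 -2.531e+00  1.000e-03] [ 0.38 -0.   -0.77  2.1  -0.    1.05 -0.09]
salt 0.63 [216.0, 190.0, 300.0, 317.0] z 170.0 circ 403 127 14 rect [array([402.7, 127.6]), array([28.6, 27.2]), np.float64(8.1)] med [402. 129. 170.]
salt 0.62 [250.0, 172.0, 271.0, 213.0] z 168.0 circ 402 130 16 rect [array([401.2, 130.3]), array([27.9, 27.4]), np.float64(63.5)] med [400. 135. 168.]
```

View pics/w9.png

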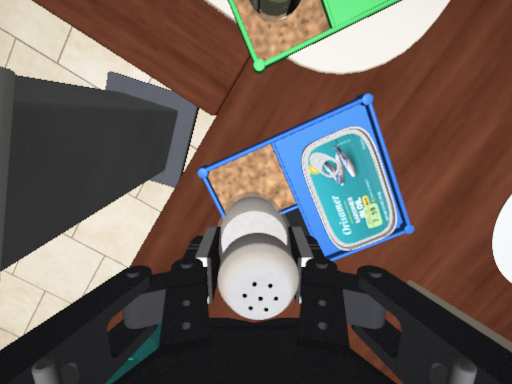

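The wrist view shows the shaker at (258,255) in line with the cork bay at (250,185), with the fish tin flat in its bay at (350,190). I'll lower it.

Call:
{"name": "arm_command", "arguments": {"steps": [{"offset": [-0.2, 0, -1.5], "delta_rot": [0, 0, 0], "grip": 1}, {"offset": [0, 0, -1.5], "delta_rot": [0, 0, 0], "grip": 1}, {"offset": [0, 0, -1.5], "delta_rot": [0, 0, 0], "grip": 1}, {"offset": [0, 0, -1.2], "delta_rot": [0, 0, 0], "grip": 1}, {"offset": [0, 0, -0.6], "delta_rot": [0, 0, 0], "grip": 1}, {"offset": [0, 0, 0], "delta_rot": [0, 0, 0], "grip": 1}, {"offset": [0, 0, 0], "delta_rot": [0, 0, 0], "grip": 1}]}}

```text
clock: 28.98
ee_pos: [400.0, 124.9, 230.8]
ee_rot: [-1.861, -2.531, 0.0]
contact_force: [-0.2, 0.5, -0.0]
width: 0.426
gripper_force: 59.7
```

Call:
{"name": "arm_command", "arguments": {"steps": [{"offset": [0, 0, -0.4], "delta_rot": [0, 0, 0], "grip": 1}, {"offset": [0, 0, -0.3], "delta_rot": [0, 0, 0], "grip": 1}, {"offset": [0, 0, -0.1], "delta_rot": [0, 0, 0], "grip": 1}, {"offset": [0, 0, 0], "delta_rot": [0, 0, 0], "grip": 1}, {"offset": [0, 0, 0], "delta_rot": [0, 0, 0], "grip": 1}]}}

```text
clock: 29.4
ee_pos: [399.9, 125.0, 222.7]
ee_rot: [1.86, 2.531, 0.0]
contact_force: [0.3, 0.7, 0.2]
width: 0.426
gripper_force: 59.7
```

Call:
{"name": "arm_command", "arguments": {"steps": [{"offset": [0, 0, 0], "delta_rot": [0, 0, 0], "grip": 0.5}, {"offset": [0, 0, 0], "delta_rot": [0, 0, 0], "grip": 0.4}, {"offset": [0, 0, 0], "delta_rot": [0, 0, 0], "grip": 0.2}, {"offset": [0, 0, 0], "delta_rot": [0, 0, 0], "grip": 0}, {"offset": [0, 0, 0], "delta_rot": [0, 0, 0], "grip": 0}, {"offset": [0, 0, 0], "delta_rot": [0, 0, 0], "grip": 0}, {"offset": [0, 0, 2], "delta_rot": [0, 0, 0], "grip": 0}, {"offset": [0, 0, 3], "delta_rot": [0, 0, 0], "grip": 0}, {"offset": [0, 0, 4], "delta_rot": [0, 0, 0], "grip": 0}, {"offset": [0, 0, 4], "delta_rot": [0, 0, 0], "grip": 0}, {"offset": [1, -2, 1], "delta_rot": [0, 0, 0], "grip": 0}, {"offset": [1, -2.5, 0], "delta_rot": [0, 0, 0], "grip": 0}]}}

```text
clock: 30.4
ee_pos: [420.7, 81.4, 366.7]
ee_rot: [1.853, 2.53, 0.006]
contact_force: [0.4, 0.7, -1.0]
width: 1.0
gripper_force: 0.0
```

Call:
{"name": "arm_command", "arguments": {"steps": [{"offset": [1, -2.5, 0], "delta_rot": [0, 0, 0], "grip": 0}, {"offset": [0, 0, 0], "delta_rot": [0, 0, 0], "grip": 0}, {"offset": [0, 0, 0], "delta_rot": [0, 0, 0], "grip": 0}, {"offset": [0, 0, 0], "delta_rot": [0, 0, 0], "grip": 0}]}}

```text
clock: 30.73
ee_pos: [429.6, 55.5, 362.5]
ee_rot: [-1.86, -2.531, -0.0]
contact_force: [-0.3, 0.9, -0.6]
width: 1.002
gripper_force: 0.0
```

Run:
```python
from h import *
c=read_camera('wrist');look(c,['salt','tea_light','fish_tub','tomato_can','herb_jar']);b=tray(c,'b');im=c['img']
c=read_camera('side');look(c,['salt','tea_light','fish_tub','tomato_can','timer'])
a=cv2.resize(c['img'][150:330,180:340],None,fx=2.13,fy=2.13)
cv2.imwrite('pics/fin.png',np.hstack([cv2.resize(im,(444,333)),cv2.resize(a,(340,333))])[:,:,::-1])
```

```text
salt 0.83 [221.0, 82.0, 269.0, 125.0] z 99.0 circ 400 126 14 rect [array([400.4, 126.4]), array([27.6, 27.7]), np.float64(43.3)] med [401. 127.  99.]
tea_light 0.83 [256.0, 144.0, 292.0, 181.0] z 20.0 circ 443 76 19 rect [array([443.2,  76.1]), array([37.5, 37.3]), np.float64(18.4)] med [444.  76.  20.]
fish_tub 0.74 [288.0, 44.0, 370.0, 155.0] z 33.0 circ 478 153 54 rect [array([478.4, 153.2]), array([ 63.2, 104.3]), np.float64(41.4)] med [477. 156.  33.]
herb_jar 0.66 [112.0, 226.0, 176.0, 272.0] z 74.0 circ 356 -1 61 rect [array([358.1,  -2.7]), array([122.2,   6.4]), np.float64(59.7)] med [330. -47.  74.]
b ctr [452.7 130.6] size [162.  136.7] th deg 41.42423248291016 bare floor [457. 146.  10.] n 5558
salt 0.83 [252.0, 200.0, 272.0, 237.0] z 98.0 circ 383 194 78 rect [array([379.9, 193.1]), array([ 29.4, 154.8]), np.float64(16.6)] med [397. 136.  98.]
tea_light 0.46 [242.0, 206.0, 254.0, 225.0] z 23.0 circ 443 79 21 rect [array([447.8,  80. ]), array([24.7, 40.4]), np.float64(12.4)] med [447.  78.  23.]
fish_tub 0.91 [209.0, 209.0, 242.0, 250.0] z 33.0 circ 477 155 56 rect [array([477.6, 155.2]), array([ 63.3, 107.5]), np.float64(41.3)] med [475. 157.  33.]
tomato_can 0.77 [205.0, 257.0, 235.0, 309.0] z 79.0 circ 425 332 29 rect [array([424.5, 331.4]), array([53.5, 57.7]), np.float64(19.0)] med [424. 333.  79.]
timer 0.86 [217.0, 166.0, 237.0, 185.0] z 39.0 circ 573 -92 23 rect [array([572.5, -89. ]), array([44.5, 33.6]), np.float64(18.2)] med [570. -88.  39.]
```

View pics/fin.png

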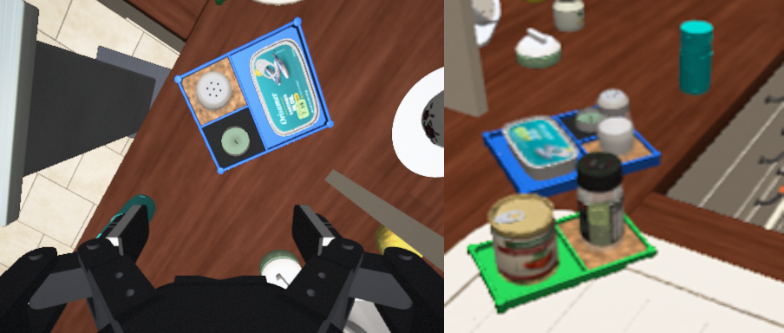

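Both kits are complete. The salt is at (213,90), the tea light at (236,140) and the fish tin at (285,88). In the side view on the right, the tomato tin and herb jar stand upright, and the timer has not moved.

```bash
python3 -c "
from station import env
print(env.job_done())"
```

```text
the job is handed in; nothing more can be done
None
```

Both supper kits are complete and the job was handed in at about 31 s; by my camera checks everything stands upright in its own bay within about 2 mm of centre (tea light about 3 mm), but the hand-in returned no verdict.

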